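# Find and seat the rocking keycap

### The arm

A 6-joint arm with a two-finger parallel gripper is mounted at the origin on the work surface. World frame = base frame: x ahead of the robot, y to its left, z up, the work surface at z = 0. Lengths are in m, angles in rad, forces in N, time in s.
With the tool pointing down it reaches from about 0.3 to 0.775 m from the base axis. Payload 14.6 kg.
Tool frame: the origin (TCP) lies at the very end of the fingers, on their centre line; the grasp point (between the pads) lies 19 mm behind it; y points along the fingers, z is the direction in which the jaws open and shut, and the axes are right-handed (so a half turn about y gives the same grasp; the last joint's range is limited). The gripper opens to 94 mm and grips with 3 to 60 N. Pads are 16 mm wide; open, the fingers measure 119 mm over their backs; the gripper's body (75 mm by 177 mm) begins 78 mm behind the grasp point.
Start: joints at [-1.403, 0.3, 1.521, -0, 1.321, -0.067], TCP at [0.128, -0.535, 0.205] pointing down, gripper open.
Joint ranges: [-3.03, 3.03], [-0.79, 2.21], [0.23, 2.52], [-1.04, 4.18], [0, 3.07], [-2.55, 2.55]. Speed limits (rad/s): [2.22, 2.22, 2.57, 3.14, 3.14, 3.14].

### API

Orientations are given as [roll, pitch, yaw] about the fixed x, y, z axes, in that order (R = Rz(yaw) Ry(pitch) Rx(roll)).
In Python, from station import get_obs, camera, job gives the robot as it stands.
- The arm moves only by the tool step_arm, never from a script. Its argument "targets" is a list of rows, each a list of 6 numbers: the shift along the tool's x, y, z in mm, then the turn, a rotation vector about the tool's x, y, z in degrees. In form: [[dx, dy, dz, rx, ry, rz], ...]. A call has 1 to 12 rows; each row shifts and turns the commanded pose from where the row before left it, along the tool's axes as they then stand; what a row does not reach is not made up. A row lasts 1/8 s, in which the tool goes at most 62.5 mm and 10.7 degrees, less where a joint would pass 70% of its speed; a pose out of reach is approached as far as the arm can. A call is refused whole if a number of a shift passes 62.5 or a number of a turn 10.7, either way. A call with a gripper value outside its range is refused whole. "gripper" is the opening, from -1 (shut) to 1 (fully open), set as the call begins (left out, the last holds). The fingers move at their own pace and stop on an object; "squeeze" is the grip in N (left out, the last holds). Time passes only in rows, so rows that do not move let the fingers close. It gives the time, the measured TCP pose, the force and the opening at its end, in the units of the state.
- get_obs(): the state, without advancing time (a new reading comes with each control period).
- camera(name): name is "scene" or "top"; returns a dict with "pixels" (420x560x3 uint8, red, green, blue), "intrinsics" (3x3 intrinsics, pixels), "R" (3x3) and "t" (3): a world point X has camera coordinates R X + t. Camera axes: x right, y down, z forward; pixel columns grow to the right and rows downward; lengths in m; the calibration is good to about 2 mm. A picture is of the moment at which its call begins. There is no depth.
- job.hand_in(): hands the job in, once; it reports no verdict.
The state is a dict: "time_s": time; "qpos": joint angles; "joint_vel": joint speeds; "tau": joint torques, N m; "ee_pos": TCP position; "eef_rot": TCP orientation; "force": force on the tool from outside, world axes, zero at the start; "moment": the same for the moment, N m; "grip_width": finger opening in m.
Only numpy, scipy, OpenCV 4.12 (cv2) and the standard library are available. Lean on these libraries where they do the work, as an engineer would, in place of code of your own. Each camera call takes 0.05 s, during which the arm holds its last target.

### The job

One of the four keycaps on the shortcut pad has not been pushed fully onto its stem and rocks when it is pressed. Press the keys with a fingertip to find it, push that cap fully home so that it sits level and no longer rocks, and finish while still holding that one key pressed down, so that I can see whether it registers. Push firmly but do not hammer it, do not pull the loose cap up, and leave the other things on the desk where they are.

Things in the scene. Friction and masses are not known exactly. Their poses are not given: they have to be found in the camera images.
- keypad: Fixed black shortcut pad with aluminium deck, 62 mm (its x) by 182 mm (its y), deck 18 mm above the desk, carrying four identical white square keycaps in a row along its y, 41 mm apart; each cap 36 mm square at its rim, 31 mm square on top, 11 mm tall. Origin on the desk under its centre; its x points away from the robot, its y to the left (turned by the pad's yaw)
- key_place_1 (a point): place 1 of 4 in the row, counted from the pad's +y end: the middle of a sound, unpressed key's top there, 34.5 mm above the desk (fixed to the pad, does not move with the key)
- key_place_2 (a point): place 2 of 4 in the row, counted from the pad's +y end: the middle of a sound, unpressed key's top there, 34.5 mm above the desk (fixed to the pad, does not move with the key)
- key_place_3 (a point): place 3 of 4 in the row, counted from the pad's +y end: the middle of a sound, unpressed key's top there, 34.5 mm above the desk (fixed to the pad, does not move with the key)
- key_place_4 (a point): place 4 of 4 in the row, counted from the pad's +y end: the middle of a sound, unpressed key's top there, 34.5 mm above the desk (fixed to the pad, does not move with the key)
- loose_key (a joint): travel of the spring key under the loose cap, m: 0 up, 0.004 fully down; starts to move at 1.5 N, bottoms at 3.5 N, comes back up when let go. The reading does not tell at which place it is; that differs each time
- loose_seat (a joint): how far the loose cap is down its stem, m: 0 at the start (its top 2.5 mm higher than a sound key's), 0.0025 fully home on a hard stop, its top then level with a sound key's, negative if pulled up. Pressed on its middle, the key first bottoms, then at about 10 N (8 to 12) it slides home, no longer tips, and stays on when let go
- loose_rock (a joint): tip of the loose cap about the pad's y axis (the row), rad: 0 level, positive when the far edge (pad's +x) is the lower. Until home it tips freely, up to 0.12 either way, under well less than 1 N near its near or far edge, and may stay tipped or swing back when let go; it may lean at the start. Home, it tips less than 0.03
- sound_key_A (a joint): travel of one of the three sound keys (in no known order along the row), m: 0 up, 0.004 fully down; it goes straight down on its spring (1.5 N to start, 3.5 N at the bottom), never tips, and comes back up
- sound_key_B (a joint): travel of one of the three sound keys (in no known order along the row), m: 0 up, 0.004 fully down; it goes straight down on its spring (1.5 N to start, 3.5 N at the bottom), never tips, and comes back up
- sound_key_C (a joint): travel of one of the three sound keys (in no known order along the row), m: 0 up, 0.004 fully down; it goes straight down on its spring (1.5 N to start, 3.5 N at the bottom), never tips, and comes back up
- pencil_cup: Bystander: loose woven-look blue plastic pencil cup with four pencils in it, 84 mm across, cup 100 mm tall, pencil tips up to 186 mm; origin at the centre of its underside
- band_dispenser: Bystander: loose rubber-band dispenser: clear box with grey top and an orange push cap, about 96 x 66 mm, 84 mm tall; origin at the centre of its underside
- compass: Bystander: loose blue drawing compass lying flat, about 175 mm long along its own x, 45 mm wide, 12 mm tall; origin under its middle
- sharpener: Bystander: loose steel pencil sharpener, 25 x 16 x 12 mm; origin at the centre of its underside
- eraser: Bystander: loose white eraser in a blue sleeve, 50 x 23 x 13 mm; origin at the centre of its underside
- stapler: Bystander: loose red and black stapler, 145 mm long along its own x, 36 mm wide, about 57 mm tall; origin at the centre of its underside

How it is judged:
By the outcome, as a careful person would: the job done as asked, in the order asked, and still so for the second after the job is handed in, while the arm keeps its last pose, push and grip.
It also fails if it takes over 54 s, if anything falls off the work surface, if the arm or the gripper's body presses on something with over 40 N, if the wrist force passes 120 N, or if a joint passes its speed limit or range.

## Working session

There is one attempt and no reset: what is moved stays moved. The work goes in short steps, Python scripts to look and compute and a tool call to move; the robot and the scene stay as the last step left them, time stands still between calls to the robot, and variables do not carry over. Pictures are saved under pics/ and viewed, and the job is handed in when it is done.

Besides the shell and the picture viewer there is one more tool, called after ">>>" as a command line: name --pt "numbers of a row" for each row, then --argument value for the rest. step_arm: Moves the arm, as the interface text tells. Its arguments: {"type":"object","properties":{"targets":{"type":"array","items":{"type":"array","items":{"type":"number"}}},"gripper":{"type":"number"},"squeeze":{"type":"number"}},"required":["targets"]}

```bash
mkdir -p pics; ls
python3 - <<'E'
from station import get_obs,camera
import cv2
o=get_obs();print(o)
for n in("scene","top"):
    c=camera(n);cv2.imwrite(f"pics/{n}0.png",c["pixels"][:,:,::-1]);print(n,c["intrinsics"],c["R"],c["t"])
E
```

```text
pics
{'time_s': 0.0, 'qpos': array([-1.40259833e+00,  3.00450005e-01,  1.52159332e+00, -1.02212575e-05,
        1.32069736e+00, -6.66067070e-02]), 'joint_vel': array([ 0.00136217,  0.00043162,  0.00149732, -0.00117101,  0.00101487,
        0.00029022]), 'tau': array([-3.31394040e-04, -5.31803727e+01, -3.52736664e+01,  7.07655237e-02,
        2.44454015e-02, -1.12939072e-04]), 'ee_pos': array([ 0.12790525, -0.5346458 ,  0.20489273]), 'eef_rot': array([-1.57194247e+00,  6.65313564e-05, -2.90678546e+00]), 'force': array([ 0.668814  ,  0.20927069, -0.20615606]), 'moment': array([-0.0268336 , -0.0074104 ,  0.01434823]), 'grip_width': 0.09424040930108986}
scene [[483.18605453   0.         281.79300072]
 [  0.         483.18605453 206.83969035]
 [  0.           0.           1.        ]] [[-0.42835448  0.90356238  0.009352  ]
 [ 0.77254907  0.3715737  -0.51487952]
 [-0.46870073 -0.21332607 -0.85721154]] [ 0.24409667 -0.40284844  1.33726961]
top [[466.98030003   0.         282.09263829]
 [  0.         466.98030003 202.0988912 ]
 [  0.           0.           1.        ]] [[-0.00350233 -0.99988596 -0.01468998]
 [-0.98586256  0.00591335 -0.16745162]
 [ 0.1675194   0.01389583 -0.98577084]] [-1.01767894e-04  5.47060773e-01  9.53972697e-01]
```

View pics/scene0.png

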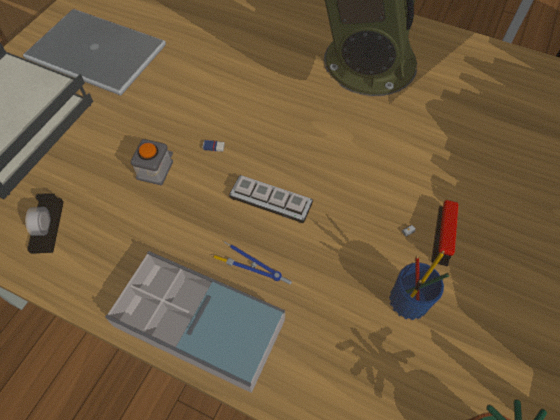

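View pics/top0.png

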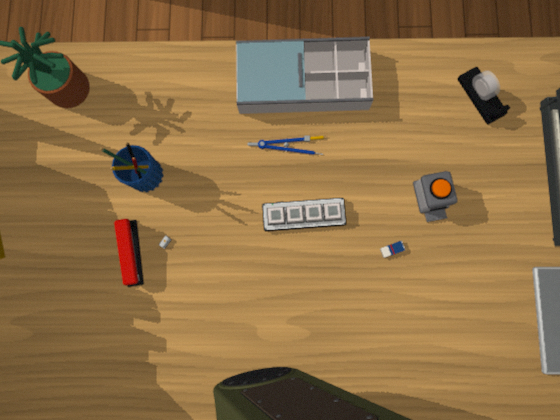

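Run:
```python
import cv2,numpy as np
a=cv2.imread("pics/scene0.png")[165:230,220:325];b=cv2.imread("pics/top0.png")[190:240,255:355]
a=cv2.resize(a,None,fx=7,fy=7,interpolation=cv2.INTER_CUBIC);b=cv2.resize(b,None,fx=7,fy=7,interpolation=cv2.INTER_CUBIC)
cv2.imwrite("pics/za.png",a);cv2.imwrite("pics/zb.png",b)
```

```text
(no output)
```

View pics/za.png

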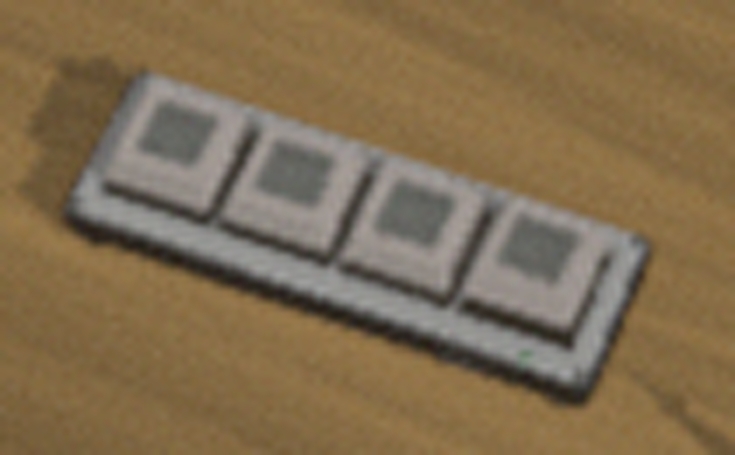

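View pics/zb.png

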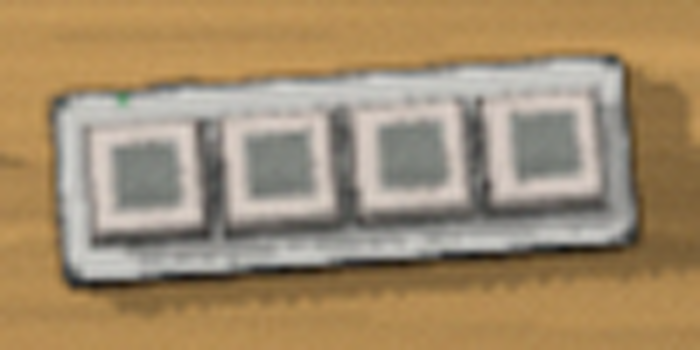

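```bash
cat > h.py <<'E'
import cv2,numpy as np
from station import get_obs,camera
def icons(c,box,up=8):
    x0,y0,x1,y1=box
    im=c["pixels"][y0:y1,x0:x1][:,:,::-1]
    im=cv2.resize(im,None,fx=up,fy=up,interpolation=cv2.INTER_CUBIC)
    hsv=cv2.cvtColor(im,cv2.COLOR_BGR2HSV).astype(int)
    g=cv2.cvtColor(im,cv2.COLOR_BGR2GRAY)
    bgr=im.astype(int)
    m=((bgr[:,:,2]-bgr[:,:,1]<4)&(g>85)&(g<150)).astype(np.uint8)
    m=cv2.morphologyEx(m,cv2.MORPH_OPEN,np.ones((15,15),np.uint8))
    n,l,s,ce=cv2.connectedComponentsWithStats(m)
    out=[]
    for i in range(1,n):
        out.append((s[i,4]/up/up,*( (ce[i]+.5)/up-.5+[x0,y0])))
    return out,m*255,im
def ray(c,uv):
    K,R,t=c["intrinsics"],c["R"],c["t"]
    d=R.T@np.linalg.solve(K,[uv[0],uv[1],1]);return -R.T@t,d
def plane(c,uv,z):
    o,d=ray(c,uv);return o+d*(z-o[2])/d[2]
def tri(c1,u1,c2,u2):
    P=[np.asarray(c["intrinsics"])@np.c_[c["R"],c["t"]] for c in(c1,c2)]
    X=cv2.triangulatePoints(P[0],P[1],np.array(u1,float).reshape(2,1),np.array(u2,float).reshape(2,1));return (X[:3]/X[3]).ravel()
BS=(220,165,325,230);BT=(255,190,355,240)
E
python3 - <<'E'
from h import *
s,t=camera("scene"),camera("top")
a,ma,ia=icons(s,BS);b,mb,ib=icons(t,BT)
print(np.round(a,2));print(np.round(b,2))
cv2.imwrite("pics/ma.png",cv2.resize(np.vstack([np.pad(ma,((0,0),(0,0))),cv2.cvtColor(ia,cv2.COLOR_BGR2GRAY)]),None,fx=.5,fy=.5))
cv2.imwrite("pics/mb.png",cv2.resize(np.vstack([mb,cv2.cvtColor(ib,cv2.COLOR_BGR2GRAY)]),None,fx=.5,fy=.5))
E
```

```text
[[ 59.02 244.94 183.58]
 [ 64.66 261.79 189.41]
 [  4.48 233.25 189.5 ]
 [ 63.86 278.89 195.28]
 [  4.23 233.93 193.  ]
 [  5.22 231.12 193.56]
 [ 61.31 296.48 200.11]
 [  8.23 307.58 201.37]
 [ 11.42 269.1  204.85]
 [  3.98 305.5  205.87]
 [ 10.3  274.62 206.63]
 [  3.52 279.06 208.06]
 [ 12.97 285.21 210.28]
 [ 20.06 293.18 214.29]
 [  9.36 302.38 216.23]]
[[ 76.91 332.35 210.28]
 [ 77.48 313.41 211.72]
 [  3.75 341.19 208.12]
 [ 76.36 294.44 213.15]
 [ 78.12 275.45 214.67]
 [  3.75 341.56 219.38]
 [  3.98 322.81 221.06]
 [  8.72 285.63 223.  ]
 [  3.75 316.5  222.06]
 [  4.69 303.25 223.06]]
```

View pics/ma.png

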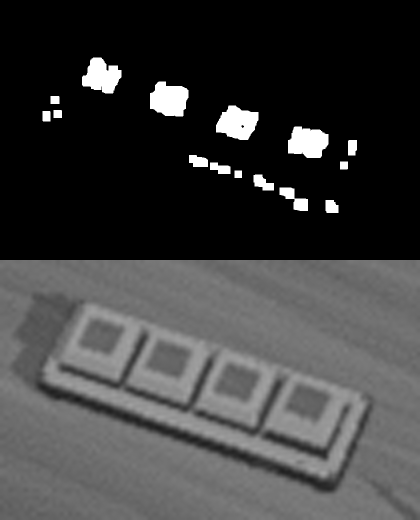

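View pics/mb.png

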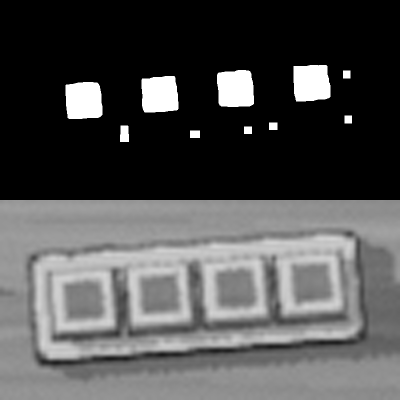

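Run:
```python
from h import *
s,t=camera("scene"),camera("top")
a=sorted([x for x in icons(s,BS)[0] if x[0]>40],key=lambda x:-x[1]);b=sorted([x for x in icons(t,BT)[0] if x[0]>40],key=lambda x:x[1])
P=[]
for i in range(4):
    X=tri(s,a[i][1:],t,b[i][1:]);p=plane(t,b[i][1:],.0345);q=plane(s,a[i][1:],.0345);P.append(p)
    print(i+1,np.round(X*1000,1),"top",np.round(p*1000,1),"scene",np.round(q*1000,1))
P=np.array(P);print(np.diff(P,axis=0)*1000, np.degrees(np.arctan2(*(P[3]-P[0])[[0,1]])))
```

```text
1 [521.3  11.8  37.4] top [521.7  11.9  34.5] scene [519.6  11.1  34.5]
2 [524.7 -28.9  34.4] top [524.7 -29.   34.5] scene [524.7 -28.8  34.5]
3 [527.6 -69.9  34.8] top [527.7 -70.   34.5] scene [527.4 -70.   34.5]
4 [ 530.4 -110.7   34.5] top [ 530.5 -110.9   34.5] scene [ 530.4 -110.5   34.5]
[[  3.01163097 -40.87349526   0.        ]
 [  2.97947996 -40.99545335   0.        ]
 [  2.84466262 -40.89753474   0.        ]] 175.88339506801174
```

>>> step_arm --pt "0 0 0 0 9.3 0" --pt "-37 0 -34 0 0 0" --pt "-37 0 -34 0 0 0" --pt "-37 0 -34 0 0 0" --pt "-37 0 -34 0 0 0" --pt "-37 0 -34 0 0 0" --pt "-37 0 -34 0 0 0" --pt "-37 0 -34 0 0 0" --pt "-37 0 -34 0 0 0" --pt "-37 0 -34 0 0 0" --pt "-37 0 -34 0 0 0" --pt "-37 0 -34 0 0 0" --gripper -1 --squeeze 20

```text
time_s: 1.8
ee_pos: [0.5078, -0.131, 0.2055]
eef_rot: [-1.571, 0.0, -3.069]
force: [0.8, -0.4, 0.1]
grip_width: 0.0005
```

```bash
cat >> h.py <<'E'
from scipy.spatial.transform import Rotation as Rn
P={1:[.5217,.0119],2:[.5247,-.0290],3:[.5277,-.0700],4:[.5306,-.1109]}
PX=np.array([np.cos(np.radians(4.1)),np.sin(np.radians(4.1)),0]);
def go(n,z,off=0):
    "off: mm along pad x"
    o=get_obs();R=Rn.from_euler("xyz",o["eef_rot"])
    T=np.r_[P[n],z]+PX*off/1000
    d=R.inv().apply(T-o["ee_pos"])*1000
    g=Rn.from_euler("xyz",[-np.pi/2,0,np.radians(-175.9)])
    print("t",round(o["time_s"],2),"pos",np.round(o["ee_pos"]*1000,1),"F",np.round(o["force"],2),"M",np.round(o["moment"],3),"w",round(o["grip_width"],4),"shift",np.round(d,1),"turn",np.round(np.degrees((R.inv()*g).as_rotvec()),2))
E
python3 -c "
from h import *
go(4,.06)"
```

```text
t 1.8 pos [ 507.8 -131.   205.5] F [ 0.77 -0.38  0.12] M [ 0.032 -0.01  -0.023] w 0.0005 shift [-24.2 145.5 -18.4] turn [-0.01  0.06 -0.01]
```

>>> step_arm --pt "-24 20 -18 0 0 0" --pt "0 45 0 0 0 0" --pt "0 45 0 0 0 0" --pt "0 35 0 0 0 0" --pt "0 0 0 0 0 0"

```text
time_s: 2.42
ee_pos: [0.5282, -0.1124, 0.0585]
eef_rot: [-1.572, -0.004, -3.069]
force: [-1.2, 0.3, 1.0]
grip_width: 0.0009
```

```bash
python3 -c "
from h import *
go(4,.038)
for n in('scene','top'):
  c=camera(n);print(n,c['R']@[.5305,-.1108,.0345]+c['t']);cv2.imwrite(f'pics/{n}1.png',cv2.resize((c['pixels'][90:290,180:400] if n=='scene' else c['pixels'][120:290,220:420])[:,:,::-1],None,fx=3,fy=3))
"
```

```text
t 2.42 pos [ 528.2 -112.4   58.5] F [-1.23  0.27  1.02] M [0.018 0.016 0.005] w 0.0009 shift [-2.6 20.5 -1.2] turn [0.09 0.05 0.24]
scene [-0.08293745 -0.05194487  1.0826866 ]
top [0.10832081 0.01762841 1.00729298]
```

View pics/scene1.png

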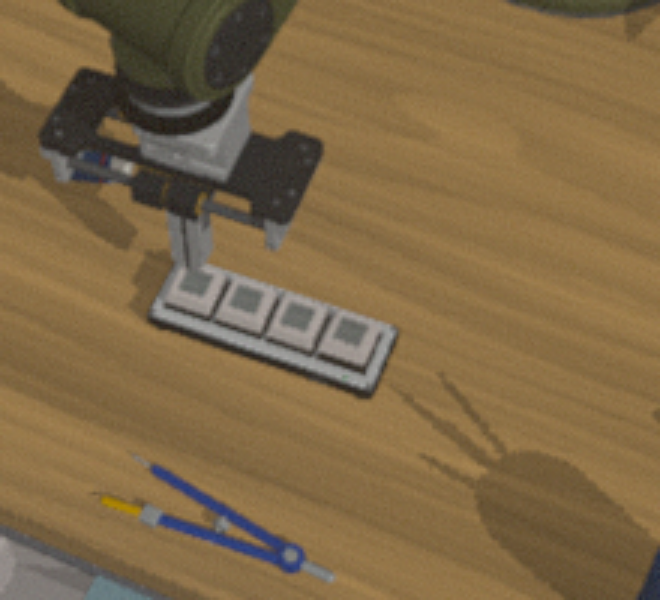

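View pics/top1.png

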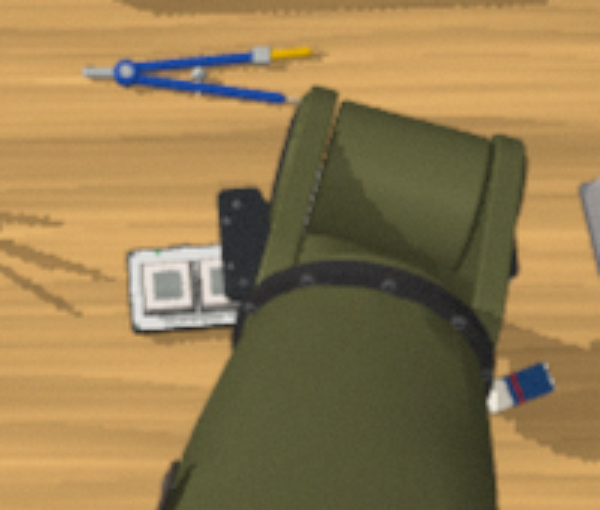

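>>> step_arm --pt "-2.6 10 -1.2 0 0 0.2" --pt "0 10.5 0 0 0 0" --pt "0 0 0 0 0 0" --pt "0 0 0 0 0 0"

```text
time_s: 3.02
ee_pos: [0.532, -0.1113, 0.0401]
eef_rot: [-1.571, 0.004, -3.069]
force: [0.2, 1.1, 0.3]
grip_width: 0.0005
```

```bash
python3 -c "
from h import *
go(4,.0345)"
```

```text
t 3.02 pos [ 532.  -111.3   40.1] F [0.24 1.1  0.35] M [-0.018 -0.054 -0.033] w 0.0005 shift [ 1.4  5.6 -0.5] turn [-0.    0.05 -0.2 ]
```

>>> step_arm --pt "1.4 3 -0.5 0 0 -0.2" --pt "0 1 0 0 0 0" --pt "0 0 0 0 0 0"

```text
time_s: 3.4
ee_pos: [0.5305, -0.1109, 0.0359]
eef_rot: [-1.571, -0.0, -3.069]
force: [0.1, -0.7, -0.1]
grip_width: 0.0006
```

>>> step_arm --pt "0 2 0 0 0 0" --pt "0 0 0 0 0 0"

```text
time_s: 3.65
ee_pos: [0.5307, -0.111, 0.034]
eef_rot: [-1.571, 0.0, -3.069]
force: [0.9, -0.1, 1.8]
grip_width: 0.0003
```

>>> step_arm --pt "0 2 0 0 0 0" --pt "0 0 0 0 0 0"

```text
time_s: 3.9
ee_pos: [0.5307, -0.111, 0.032]
eef_rot: [-1.571, 0.0, -3.069]
force: [0.8, -0.2, 2.3]
grip_width: 0.0006
```

Key 4 stays at 34.5 mm and takes spring force straight away, so it is sound. Next is key 3.

>>> step_arm --pt "0 -10 0 0 0 0" --pt "0 0 -20.5 0 0 0" --pt "0 0 -20.5 0 0 0" --pt "0 0 0 0 0 0" --pt "0 4 0 0 0 0" --pt "0 2 0 0 0 0" --pt "0 0 0 0 0 0"

```text
time_s: 4.78
ee_pos: [0.5274, -0.0703, 0.0356]
eef_rot: [-1.571, -0.001, -3.07]
force: [0.5, 0.3, 0.1]
grip_width: 0.0007
```

>>> step_arm --pt "0 2 0 0 0 0" --pt "0 0 0 0 0 0"

```text
time_s: 5.03
ee_pos: [0.5277, -0.0703, 0.034]
eef_rot: [-1.571, 0.0, -3.069]
force: [-0.9, -0.3, 2.5]
grip_width: 0.0005
```

>>> step_arm --pt "0 2 0 0 0 0" --pt "0 0 0 0 0 0"

```text
time_s: 5.28
ee_pos: [0.5277, -0.0702, 0.032]
eef_rot: [-1.57, 0.0, -3.069]
force: [0.2, -3.1, 2.5]
grip_width: 0.0006
```

```bash
python3 -c "
from h import *
go(3,.0345)"
```

```text
t 5.28 pos [527.7 -70.2  32. ] F [ 0.19 -3.06  2.5 ] M [-0.443 -0.012 -0.009] w 0.0006 shift [ 0.  -2.5 -0.2] turn [-0.02  0.05 -0.02]
```

>>> step_arm --pt "0 -10 0 0 0 0" --pt "0 0 -20.5 0 0 0" --pt "0 0 -20.5 0 0 0" --pt "0 0 0 0 0 0" --pt "0 4 0 0 0 0" --pt "0 2 0 0 0 0" --pt "0 0 0 0 0 0"

```text
time_s: 6.15
ee_pos: [0.5245, -0.0295, 0.0357]
eef_rot: [-1.571, -0.001, -3.07]
force: [-0.1, -0.5, 0.8]
grip_width: 0.0007
```

>>> step_arm --pt "0 2 0 0 0 0" --pt "0 0 0 0 0 0"

```text
time_s: 6.4
ee_pos: [0.5247, -0.0294, 0.034]
eef_rot: [-1.571, 0.0, -3.069]
force: [-0.4, -0.9, 1.0]
grip_width: 0.0004
```

>>> step_arm --pt "0 2 0 0 0 0" --pt "0 0 0 0 0 0"

```text
time_s: 6.65
ee_pos: [0.5248, -0.0293, 0.032]
eef_rot: [-1.571, 0.0, -3.069]
force: [-0.0, -2.0, 3.0]
grip_width: 0.0006
```

```bash
python3 -c "
from h import *
go(2,.0345)"
```

```text
t 6.65 pos [524.8 -29.3  32. ] F [-0.   -2.03  3.02] M [-0.419 -0.007  0.032] w 0.0006 shift [ 0.  -2.5 -0.3] turn [-0.01  0.06 -0.02]
```

>>> step_arm --pt "0 -14 0 0 0 0" --pt "-5 0 -20.5 0 0 0" --pt "-5 0 -20.5 0 0 0" --pt "0 0 0 0 0 0" --pt "0 5 0 0 0 0" --pt "0 0 0 0 0 0" --pt "0 0 0 0 0 0"

```text
time_s: 7.52
ee_pos: [0.5316, 0.012, 0.0409]
eef_rot: [-1.571, -0.0, -3.07]
force: [-0.6, 0.5, -0.6]
grip_width: 0.0004
```

>>> step_arm --pt "0 2 0 0 0 0" --pt "0 0 0 0 0 0"

```text
time_s: 7.78
ee_pos: [0.5315, 0.0124, 0.0388]
eef_rot: [-1.571, -0.0, -3.069]
force: [0.9, -0.4, 0.1]
grip_width: 0.0006
```

>>> step_arm --pt "0 2 0 0 0 0" --pt "0 0 0 0 0 0"

```text
time_s: 8.02
ee_pos: [0.5317, 0.0125, 0.0369]
eef_rot: [-1.571, 0.0, -3.069]
force: [0.7, -0.4, 1.4]
grip_width: 0.0004
```

```bash
python3 -c "
from h import *
go(1,.0345)
c=camera('scene');cv2.imwrite('pics/s2.png',cv2.resize(c['pixels'][150:240,220:330][:,:,::-1],None,fx=6,fy=6,interpolation=2))"
```

```text
t 8.03 pos [531.7  12.5  36.9] F [ 0.65 -0.41  1.4 ] M [-0.045 -0.092 -0.043] w 0.0004 shift [10.   2.4 -0.1] turn [-0.    0.06 -0.01]
```

View pics/s2.png

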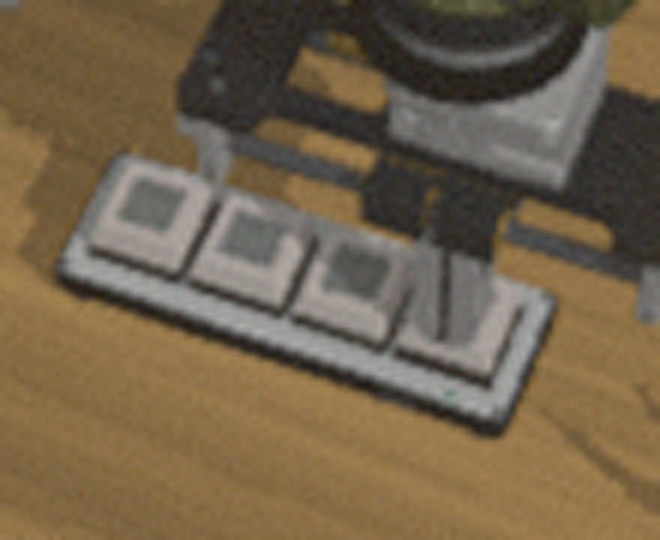

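>>> step_arm --pt "0 1.5 0 0 0 0" --pt "0 0 0 0 0 0"

```text
time_s: 8.32
ee_pos: [0.5317, 0.0125, 0.0355]
eef_rot: [-1.571, 0.0, -3.069]
force: [0.8, -0.7, 0.8]
grip_width: 0.0005
```

>>> step_arm --pt "0 -8 0 0 0 0" --pt "20 0 0 0 0 0" --pt "0 0 0 0 0 0" --pt "0 4 0 0 0 0" --pt "0 0 0 0 0 0"

```text
time_s: 8.95
ee_pos: [0.5119, 0.011, 0.0391]
eef_rot: [-1.571, -0.0, -3.069]
force: [-0.3, -0.6, -0.7]
grip_width: 0.0001
```

>>> step_arm --pt "0 1.5 0 0 0 0" --pt "0 0 0 0 0 0"

```text
time_s: 9.2
ee_pos: [0.5117, 0.011, 0.0378]
eef_rot: [-1.571, -0.0, -3.069]
force: [-0.7, -0.9, 1.0]
grip_width: 0.0003
```

>>> step_arm --pt "0 1.5 0 0 0 0" --pt "0 0 0 0 0 0"

```text
time_s: 9.45
ee_pos: [0.5117, 0.011, 0.0364]
eef_rot: [-1.571, 0.0, -3.069]
force: [-0.5, -0.6, 0.5]
grip_width: 0.0004
```

```bash
python3 -c "
from h import *
go(1,.0345)
c=camera('scene');cv2.imwrite('pics/s3.png',cv2.resize(c['pixels'][150:240,220:330][:,:,::-1],None,fx=6,fy=6,interpolation=2))"
```

```text
t 9.45 pos [511.7  11.   36.4] F [-0.46 -0.58  0.45] M [0.036 0.007 0.084] w 0.0004 shift [-10.    1.9  -0.2] turn [ 0.    0.05 -0.  ]
```

View pics/s3.png

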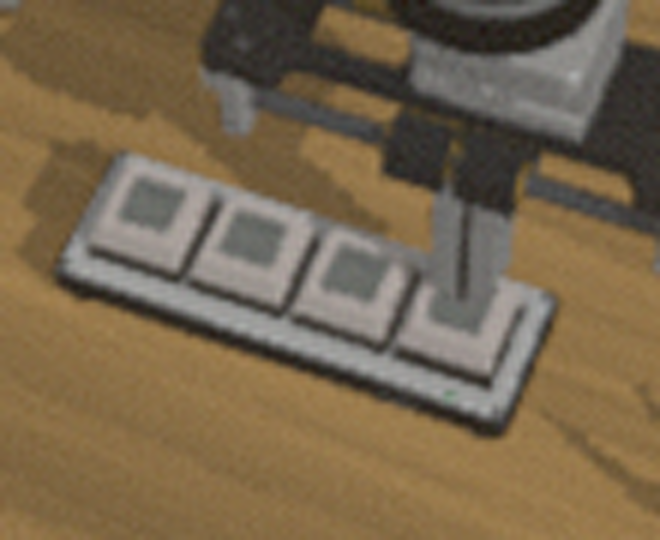

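>>> step_arm --pt "0 -6 0 0 0 0" --pt "-10 0 0 0 0 0" --pt "0 0 0 0 0 0" --pt "0 4 0 0 0 0" --pt "0 2 0 0 0 0" --pt "0 0 0 0 0 0"

```text
time_s: 10.25
ee_pos: [0.5216, 0.0118, 0.0363]
eef_rot: [-1.571, -0.0, -3.069]
force: [0.9, 0.2, 1.5]
grip_width: 0.0007
```

>>> step_arm --pt "0 1 0 0 0 0" --pt "0 1 0 0 0 0" --pt "0 0 0 0 0 0"

```text
time_s: 10.62
ee_pos: [0.5217, 0.0117, 0.0345]
eef_rot: [-1.571, 0.0, -3.069]
force: [0.3, 0.6, 1.9]
grip_width: 0.0003
```

>>> step_arm --pt "0 1 0 0 0 0" --pt "0 0 0 0 0 0"

```text
time_s: 10.88
ee_pos: [0.5217, 0.0118, 0.0334]
eef_rot: [-1.571, 0.0, -3.069]
force: [-0.6, 0.5, 3.0]
grip_width: 0.0003
```

>>> step_arm --pt "0 0.5 0 0 0 0" --pt "0 0 0 0 0 0"

```text
time_s: 11.12
ee_pos: [0.5218, 0.0117, 0.0332]
eef_rot: [-1.571, 0.0, -3.069]
force: [-2.0, 0.9, 5.7]
grip_width: 0.0009
```

```bash
python3 -c "
from h import *
go(1,.0305)"
```

```text
t 11.12 pos [521.8  11.7  33.2] F [-2.04  0.89  5.75] M [0.075 0.261 0.086] w 0.0009 shift [ 0.   2.7 -0.2] turn [-0.    0.05 -0.01]
```

Key bottomed at about 33.2 mm with the force rising, as expected. I'll keep pushing gently.

>>> step_arm --pt "0 0.5 0 0 0 0" --pt "0 0 0 0 0 0"

```text
time_s: 11.38
ee_pos: [0.5218, 0.0118, 0.033]
eef_rot: [-1.571, 0.0, -3.069]
force: [-2.3, 0.8, 9.1]
grip_width: 0.0004
```

>>> step_arm --pt "0 0.5 0 0 0 0" --pt "0 0 0 0 0 0"

```text
time_s: 11.62
ee_pos: [0.5218, 0.0118, 0.0325]
eef_rot: [-1.571, 0.0, -3.069]
force: [-2.1, 1.1, 9.8]
grip_width: 0.0003
```

>>> step_arm --pt "0 0.5 0 0 0 0" --pt "0 0 0 0 0 0"

```text
time_s: 11.88
ee_pos: [0.5218, 0.0118, 0.032]
eef_rot: [-1.571, 0.0, -3.069]
force: [-2.9, 0.6, 10.0]
grip_width: 0.0005
```

>>> step_arm --pt "0 0.5 0 0 0 0" --pt "0 0 0 0 0 0"

```text
time_s: 12.12
ee_pos: [0.5218, 0.0118, 0.0315]
eef_rot: [-1.571, 0.0, -3.069]
force: [-2.2, 0.8, 9.3]
grip_width: 0.0004
```

Sliding home at a steady force of about 10 N.

>>> step_arm --pt "0 0.5 0 0 0 0" --pt "0 0 0 0 0 0"

```text
time_s: 12.38
ee_pos: [0.5218, 0.0117, 0.031]
eef_rot: [-1.571, 0.001, -3.069]
force: [-2.6, 0.3, 9.8]
grip_width: 0.0002
```

>>> step_arm --pt "0 0.5 0 0 0 0" --pt "0 0 0 0 0 0"

```text
time_s: 12.62
ee_pos: [0.5218, 0.0117, 0.0305]
eef_rot: [-1.571, 0.0, -3.069]
force: [-2.4, 1.0, 11.0]
grip_width: 0.0007
```

>>> step_arm --pt "0 0.5 0 0 0 0" --pt "0 0 0 0 0 0"

```text
time_s: 12.88
ee_pos: [0.5219, 0.0118, 0.0305]
eef_rot: [-1.571, 0.001, -3.069]
force: [-4.9, 0.9, 14.8]
grip_width: 0.0005
```

>>> step_arm --pt "0 0.5 0 0 0 0" --pt "0 0 0 0 0 0"

```text
time_s: 13.12
ee_pos: [0.522, 0.0118, 0.0303]
eef_rot: [-1.571, 0.001, -3.069]
force: [-6.2, 0.5, 19.7]
grip_width: 0.0005
```

Hard stop at 30.4 mm, which is level with a sound key fully pressed. I'll lift off, check that it no longer rocks, and then press it again to finish.

>>> step_arm --pt "0 -6 0 0 0 0" --pt "0 -6 0 0 0 0" --pt "-10 0 0 0 0 0" --pt "0 0 0 0 0 0" --pt "0 4 0 0 0 0" --pt "0 1.5 0 0 0 0" --pt "0 0 0 0 0 0"

```text
time_s: 14.0
ee_pos: [0.5314, 0.0125, 0.0352]
eef_rot: [-1.571, -0.0, -3.069]
force: [-0.1, 0.3, 0.1]
grip_width: -0.0
```

>>> step_arm --pt "0 1.5 0 0 0 0" --pt "0 0 0 0 0 0"

```text
time_s: 14.25
ee_pos: [0.5317, 0.0125, 0.034]
eef_rot: [-1.571, 0.0, -3.069]
force: [-0.2, -0.1, 1.3]
grip_width: 0.0004
```

>>> step_arm --pt "0 1.5 0 0 0 0" --pt "0 0 0 0 0 0"

```text
time_s: 14.5
ee_pos: [0.5317, 0.0125, 0.0325]
eef_rot: [-1.571, 0.0, -3.069]
force: [0.3, -0.6, 0.7]
grip_width: 0.0003
```

>>> step_arm --pt "0 -8 0 0 0 0" --pt "20 0 0 0 0 0" --pt "0 0 0 0 0 0" --pt "0 4 0 0 0 0" --pt "0 1 0 0 0 0" --pt "0 0 0 0 0 0"

```text
time_s: 15.25
ee_pos: [0.5118, 0.011, 0.0352]
eef_rot: [-1.571, -0.0, -3.069]
force: [-0.1, 0.6, -0.3]
grip_width: 0.0007
```

>>> step_arm --pt "0 1.5 0 0 0 0" --pt "0 0 0 0 0 0"

```text
time_s: 15.5
ee_pos: [0.5118, 0.011, 0.034]
eef_rot: [-1.571, 0.0, -3.069]
force: [0.8, 0.2, 0.3]
grip_width: 0.0003
```

>>> step_arm --pt "0 1.5 0 0 0 0" --pt "0 0 0 0 0 0"

```text
time_s: 15.75
ee_pos: [0.5118, 0.011, 0.0325]
eef_rot: [-1.571, 0.0, -3.069]
force: [-0.4, -1.0, 1.7]
grip_width: 0.0005
```

```bash
python3 -c "
from h import *
F=[]
for i in range(10):
  c=camera('scene');F.append(get_obs()['force'])
F=np.array(F);print(F.mean(0),F.std(0))
go(1,.0305)
cv2.imwrite('pics/s4.png',cv2.resize(c['pixels'][150:240,220:330][:,:,::-1],None,fx=6,fy=6,interpolation=2))"
```

```text
[0.82229355 0.06299985 1.33204829] [0.3421719  0.47537062 0.4292735 ]
t 16.25 pos [511.8  11.   32.5] F [ 1.03 -0.13  2.06] M [ 0.031 -0.245  0.014] w 0.0008 shift [-10.    2.   -0.2] turn [-0.    0.06 -0.01]
```

View pics/s4.png

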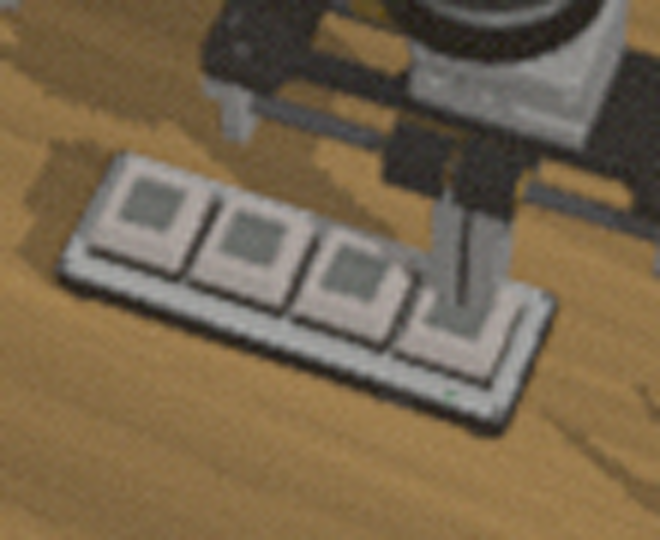

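The force at the edge is lower than I expected, though the reading is noisy. I'll back off, take the force zero in the air, and measure the cap optically.

>>> step_arm --pt "0 -20 0 0 0 0" --pt "0 -40 0 0 0 0" --pt "45 -40 0 0 0 0" --pt "45 -30 0 0 0 0" --pt "30 0 40 0 0 0" --pt "0 0 60 0 0 0" --pt "0 0 60 0 0 0" --pt "0 0 60 0 0 0" --pt "0 0 0 0 0 0"

```text
time_s: 17.38
ee_pos: [0.4073, -0.2199, 0.1619]
eef_rot: [-1.571, -0.001, -3.073]
force: [-0.5, 0.3, -1.1]
grip_width: 0.0007
```

Run:
```python
from h import *
F=[]
for i in range(6):
    s,t=camera("scene"),camera("top");F.append(get_obs()['force'])
F=np.array(F);print(F.mean(0),F.std(0));go(1,.05)
cv2.imwrite("pics/za5.png",cv2.resize(s["pixels"][150:240,220:330][:,:,::-1],None,fx=6,fy=6,interpolation=2))
cv2.imwrite("pics/zt5.png",t["pixels"][:,:,::-1])
a=sorted([x for x in icons(s,BS)[0] if x[0]>40],key=lambda x:-x[1]);b=sorted([x for x in icons(t,BT)[0] if x[0]>40],key=lambda x:x[1])
print(np.round(a,2));print(np.round(b,2))
if len(a)==len(b)==4:
  for i in range(4): print(i+1,np.round(tri(s,a[i][1:],t,b[i][1:])*1000,1))
```

```text
[0.00328841 0.0732124  0.0395479 ] [0.59594956 0.52518302 0.38616448]
t 17.98 pos [ 408.  -216.8  162.5] F [0.95 0.68 0.41] M [0.067 0.006 0.028] w 0.0006 shift [-130.1  112.5 -219.8] turn [-0.    0.08 -0.  ]
[[ 64.61 296.29 201.22]
 [ 66.88 278.95 195.18]
 [ 62.2  261.54 189.53]
 [ 58.28 244.58 183.85]]
[[ 66.06 275.41 214.62]
 [ 64.94 294.44 213.19]
 [ 67.2  313.43 211.76]
 [ 65.73 332.34 210.31]]
1 [521.9  12.1  33.3]
2 [524.6 -28.9  34. ]
3 [527.7 -70.2  33.5]
4 [ 530.6 -111.1   33.6]
```

View pics/za5.png

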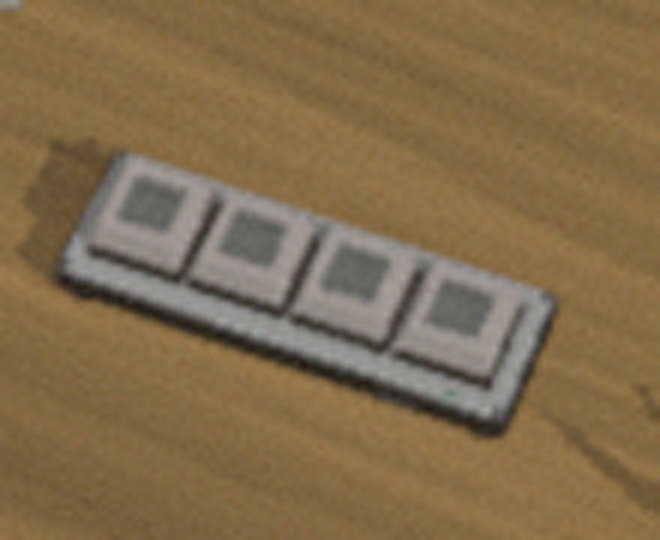

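View pics/zt5.png

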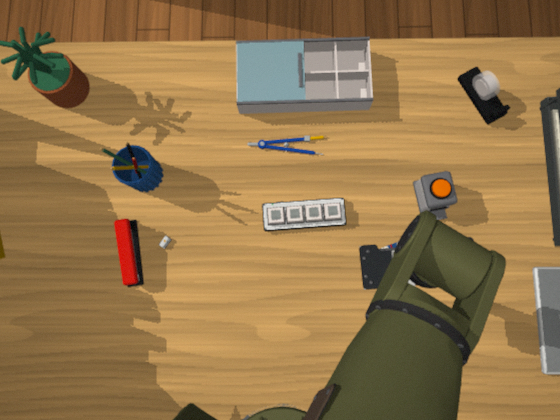

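Both views show cap 1 now level with its neighbours: 33.3 mm against 33.5–34.0. I'll return and press it down to hold.

>>> step_arm --pt "-26 0 -44 0 0 0" --pt "-26 0 -44 0 0 0" --pt "-26 0 -44 0 0 0" --pt "-26 0 -44 0 0 0" --pt "-26 0 -44 0 0 0" --pt "0 40 0 0 0 0" --pt "0 40 0 0 0 0" --pt "0 30 0 0 0 0" --pt "0 0 0 0 0 0" --pt "0 0 0 0 0 0" --pt "0 0 0 0 0 0"

```text
time_s: 19.35
ee_pos: [0.5224, 0.0117, 0.0539]
eef_rot: [-1.571, 0.002, -3.069]
force: [-0.4, 1.3, 0.4]
grip_width: 0.0009
```

```bash
python3 -c "
from h import *
go(1,.036)"
```

```text
t 19.35 pos [522.4  11.7  53.9] F [-0.42  1.29  0.36] M [ 0.066 -0.053 -0.04 ] w 0.0009 shift [ 0.7 17.9 -0.3] turn [-0.01  0.05 -0.13]
```

>>> step_arm --pt "0.5 9 -0.2 0 0 0" --pt "0 8 0 0 0 0" --pt "0 0 0 0 0 0" --pt "0 0 0 0 0 0"

```text
time_s: 19.85
ee_pos: [0.5212, 0.0119, 0.0354]
eef_rot: [-1.571, -0.0, -3.069]
force: [-0.6, 0.1, 0.4]
grip_width: 0.0002
```

>>> step_arm --pt "0 1.5 0 0 0 0" --pt "0 1.5 0 0 0 0" --pt "0 1 0 0 0 0" --pt "0 0 0 0 0 0"

```text
time_s: 20.35
ee_pos: [0.5213, 0.0119, 0.0315]
eef_rot: [-1.571, 0.0, -3.069]
force: [1.5, -0.5, 2.5]
grip_width: 0.0003
```

>>> step_arm --pt "0 1 0 0 0 0" --pt "0 0.5 0 0 0 0" --pt "0 0 0 0 0 0"

```text
time_s: 20.72
ee_pos: [0.5214, 0.0119, 0.0305]
eef_rot: [-1.571, 0.001, -3.069]
force: [-2.3, -0.1, 9.8]
grip_width: 0.0005
```

```bash
python3 -c "
from h import *
go(1,.0305)"
```

```text
t 20.73 pos [521.4  11.9  30.5] F [-2.27 -0.08  9.76] M [-0.046  0.371 -0.055] w 0.0005 shift [-0.3  0.   0. ] turn [-0.    0.05 -0.04]
```

>>> step_arm --pt "0 0.5 0 0 0 0" --pt "0 0.5 0 0 0 0" --pt "0 0.4 0 0 0 0" --pt "0 0 0 0 0 0" --pt "0 0 0 0 0 0"

```text
time_s: 21.35
ee_pos: [0.5216, 0.0119, 0.0302]
eef_rot: [-1.571, 0.001, -3.069]
force: [-8.3, 0.1, 24.3]
grip_width: 0.0004
```

```bash
python3 -c "
from h import *
c=camera('scene');cv2.imwrite('pics/s6.png',cv2.resize(c['pixels'][150:240,220:330][:,:,::-1],None,fx=6,fy=6,interpolation=2));go(1,.0305)"
```

```text
t 21.4 pos [521.6  11.9  30.2] F [-8.27  0.78 24.44] M [ 0.022  1.562 -0.035] w 0.0004 shift [-0.1 -0.3 -0. ] turn [-0.01  0.05 -0.08]
```

View pics/s6.png

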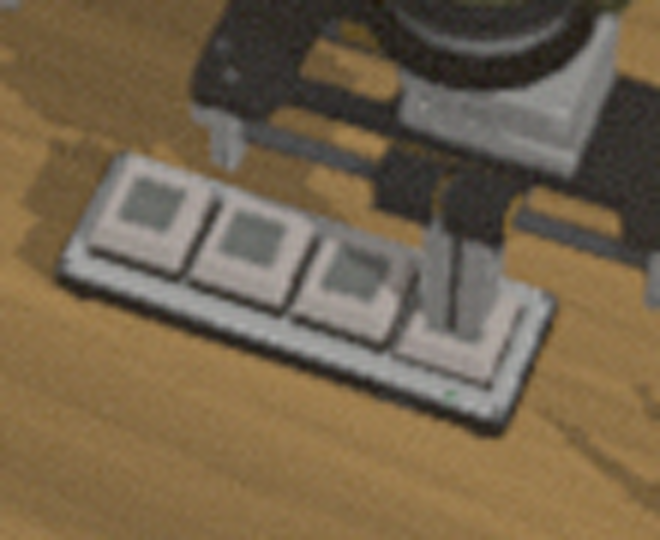

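It's fully home at 24 N. I'll ease off to a moderate hold and hand in.

>>> step_arm --pt "0 -0.5 0 0 0 0" --pt "0 -0.4 0 0 0 0" --pt "0 0 0 0 0 0" --pt "0 0 0 0 0 0"

```text
time_s: 21.9
ee_pos: [0.5215, 0.0119, 0.0304]
eef_rot: [-1.571, 0.001, -3.069]
force: [-3.5, -0.2, 13.9]
grip_width: 0.0005
```

```bash
python3 -c "
from h import *
go(1,.0305)"
```

```text
t 21.9 pos [521.5  11.9  30.4] F [-3.53 -0.17 13.91] M [0.041 0.793 0.048] w 0.0005 shift [-0.2 -0.1  0. ] turn [-0.01  0.06 -0.05]
```

```bash
python3 -c "
from station import job
print(job.hand_in())"
```

```text
the job is handed in; nothing more can be done
None
```

The loose cap was at place 1, the pad's +y end. It is now pushed fully home, and I handed in with the arm still holding that key down at about 14 N, 21.9 s in.

- **Finding it:** Keys 4, 3 and 2 felt sound. Each met the fingertip at about 34.5 mm and pushed back on its spring. Cap 1 stood about 2.5–3 mm higher and gave way at both its near and far edge under about 1 N.
- **Pushing it home:** Pressed on its middle, the key bottomed at about 33 mm. It then slid home at a steady 10 N to a hard stop at 30.4 mm, which is where a sound key bottoms. I pressed to 20 N there, and to 24 N on the final press before easing off.
- **Checking it:** With the arm clear, the two cameras put cap 1 level with its neighbours (33.3 mm against 33.5–34.0 mm).
- **One check that was unclear:** After seating, I pressed the edges again and felt only 0.7 N on one reading at the far edge. The near edge averaged 1.3 N. I expected about 2.3 N, and the readings are noisy by about 0.4 N. The cap height and hard stop both say it is home, but the touch test alone does not prove the rocking is gone.

I touched nothing else on the desk.

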